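# Sort sealed reagent bottles by weight in the lane tray

## Task

Sort the two sealed reagent bottles by weight, the front one first and then the back one: lift it just clear of the floor of its lane without taking it out of the guides, feel whether it weighs more or less than 400 g (within 50 g of that either bay will do), then slide it along between the guides past the spring roller into the bay at the proper end, heavy at the bar mark, light at the stud mark, pressing it home with 5 to 10 N (never over 25 N) against the end stop. Leave both standing upright there and do not disturb the label roll, the vial or the pen.

Things in the scene. Friction and masses are not known exactly. Their poses are not given: they have to be found in the camera images.
- tray: White sorting tray fixed to the worktop, 174 mm along its x by 176 along its y. Origin: centre of its underside. Its x points to the robot's left, its y toward the robot, turned by up to 0.2 rad. Two lanes run along x, each with a bay at both ends. Lane floor 4 mm, tops of guides, divider and end stops 18 mm above the worktop.
- front_lane (a point): Middle of the front lane (nearer to the robot), on its floor, at y = +36 mm of the tray; axes as the tray's. The lane is 62 mm wide between its guides. The end stops' faces are at x = +79 and -79 mm, so a bottle is home with its centre at about x = +61 or -61 mm.
- back_lane (a point): Middle of the back lane (farther from the robot), at y = -36 mm of the tray; otherwise the same.
- roller (a point): One of four steel spring rollers (5 mm radius, upright), this one in the front lane. They stand before the bays, at x = +35 and -35 mm, and stick 4 mm into each lane from its outer guide. A bottle pushed along the lane shoves one aside with a few newtons; it snaps out again behind the bottle.
- stop_1: End stop of the tray at its +x end (left as the robot sees it), a white bar 8 mm thick across both lanes. Origin at the centre of its underside; its inner face is 4 mm from there.
- stop_2: The same at the tray's -x end (right as the robot sees it).
- heavy_bay: Grey slippery plastic floor of the two bays for HEAVY bottles, one in each lane, at one end of the tray (either end: it changes). It is marked by a dark steel BAR, 34 mm long, 9 mm wide and 10 mm high, lying along the divider between the lanes. Origin on the tray's centre line, level with the tray's underside, below the bar, 57.5 mm from the tray's origin.
- light_bay: The same for LIGHT bottles, at the other end of the tray, marked by a single round dark steel STUD, 9 mm across and 10 mm high, on the divider.
- front_bottle_mid (a point): Centre (39 mm above the underside) of the front reagent bottle, a white one with a blue cap, sealed, upright, starting near the middle of its lane. Body 35 mm along its x (along the lane; grip it over these), 58 along its y, 62 tall; with its 24 mm round cap, 8 mm off centre in y, 78 high. Its mass cannot be seen: 120 to 750 g, fresh every time and independent of the other's.
- back_bottle_mid (a point): Centre (39 mm above the underside) of the back reagent bottle, a brown one with a green cap, sealed, upright, starting near the middle of its lane. Body 35 mm along its x (along the lane; grip it over these), 58 along its y, 62 tall; with its 24 mm round cap, 8 mm off centre in y, 78 high. Its mass cannot be seen: 120 to 750 g, fresh every time and independent of the other's.
- front_bottle: The front bottle itself; origin at the centre of its underside, z up.
- back_bottle: The back bottle itself; origin at the centre of its underside, z up.
- label_roll_1: Bystander: roll of white labels standing on its flat side, 58 mm across, 28 mm high; origin under its centre.
- vial: Bystander: calibrator vial, 22 mm across, 45 mm high; origin under its centre.
- pen: Bystander: pen lying on the worktop, 135 mm long; origin under its centre.
Not all that is in view belongs to the job. Leave any purple or red look-alike of the back_bottle alone.

How it is judged:
On the way, in this order (a step that is already met when the one before it is completed fails the run):
1. the front bottle is lifted clear of the lane floor, by at least 2.5 mm (z of front_bottle_mid in the frame of tray above 0.0455 m), for 0.3 s.
2. the front bottle is pressed against an end stop with more than 3 N ((contact force between front_bottle and stop_1 above 3 N or contact force between front_bottle and stop_2 above 3 N)), for 0.1 s.
3. the back bottle is lifted clear of the lane floor, by at least 2.5 mm (z of back_bottle_mid in the frame of tray above 0.0455 m), for 0.3 s.
4. the back bottle is pressed against an end stop with more than 3 N ((contact force between back_bottle and stop_1 above 3 N or contact force between back_bottle and stop_2 above 3 N)), for 0.1 s.
At the end, for the whole second after the job is handed in: Each bottle stands upright (within 3.5 degrees) and still in its own lane, home in a bay (its centre within about 2.5 mm of where it touches the end stop), the heavy bay if it weighs clearly more than 400 g and the light bay if clearly less; between 350 and 450 g either bay counts (((horizontal distance between front_bottle_mid and heavy_bay below 0.045 m and contact force between front_bottle and heavy_bay above 3.25 N and contact force between front_bottle and heavy_bay above 0.4 N) or (horizontal distance between front_bottle_mid and light_bay below 0.045 m and contact force between front_bottle and light_bay between 0.4 and 4.75 N)) and (x of front_bottle_mid in the frame of tray above 0.0585 m or x of front_bottle_mid in the frame of tray below -0.0585 m) and angle between each of front_bottle_mid, back_bottle_mid's own z axis and vertical below 0.06 rad and z of each of front_bottle_mid, back_bottle_mid in the frame of tray below 0.0455 m and linear speed of each of front_bottle, back_bottle below 0.01 m/s and y of front_bottle_mid in the frame of tray above 0.02 m and ((horizontal distance between back_bottle_mid and heavy_bay below 0.045 m and contact force between back_bottle and heavy_bay above 3.25 N and contact force between back_bottle and heavy_bay above 0.4 N) or (horizontal distance between back_bottle_mid and light_bay below 0.045 m and contact force between back_bottle and light_bay between 0.4 and 4.75 N)) and (x of back_bottle_mid in the frame of tray above 0.0585 m or x of back_bottle_mid in the frame of tray below -0.0585 m) and y of back_bottle_mid in the frame of tray below -0.02 m).
It fails at once if a bottle is lifted out of its lane (its centre more than 14 mm above where it stood) (z of any of front_bottle_mid, back_bottle_mid in the frame of tray above 0.057 m).
It fails at once if a bottle is forced against the tray, a stop or a bay floor with more than 25 N (contact force between any of front_bottle, back_bottle and tray above 25 N or contact force between any of front_bottle, back_bottle and stop_1 above 25 N or contact force between any of front_bottle, back_bottle and stop_2 above 25 N or contact force between any of front_bottle, back_bottle and heavy_bay above 25 N or contact force between any of front_bottle, back_bottle and light_bay above 25 N).
It fails at once if a bottle is tipped by more than 20 degrees (angle between any of front_bottle_mid, back_bottle_mid's own z axis and vertical above 0.35 rad).
It fails at once if the label roll, the vial or the pen is moved by more than 20 mm (distance of any of label_roll_1, vial, pen from where it was at the start of the episode above 0.02 m).
It also fails if it takes over 72 s, if anything falls off the work surface, if the arm or the gripper's body presses on something with over 40 N, if the wrist force passes 120 N, or if a joint passes its speed limit or range.

## Robot

A 6-joint arm with a two-finger parallel gripper is mounted at the origin on a cart in front of the work surface, level with it; the furniture and walls round the work are solid. World frame = base frame: x ahead of the robot, y to its left, z up, the work surface at z = 0. Lengths are in m, angles in rad, forces in N, time in s.
With the tool pointing down it reaches from about 0.425 to 1.125 m from the base axis. Payload 14.9 kg.
Tool frame: the origin (TCP) lies on the centre line of the jaws, within the pads' length; the fingertips stand 25 mm ahead of it and the grasp point (between the pads) lies 6 mm ahead of it; z points along the fingers, y is the line along which they close (so a half turn about z gives the same grasp; the last joint's range is limited). The gripper opens to 91 mm and grips with 3 to 60 N. Pads are 32 mm wide; open, the fingers measure 118 mm over their backs; the gripper's body (76 mm by 178 mm) begins 60 mm behind the grasp point.
Start: joints at [1.252, 0.379, 1.734, -0, 1.028, -0.033], TCP at [0.197, 0.672, 0.239] pointing down, gripper open.
Joint ranges: [-2.77, 2.77], [-0.74, 2.19], [0, 2.66], [-1.06, 4.2], [0.31, 2.87], [-3.08, 3.08]. Speed limits (rad/s): [1.89, 1.89, 2.39, 3.14, 3.14, 3.14].

## Interface

Orientations are given as [roll, pitch, yaw] about the fixed x, y, z axes, in that order (R = Rz(yaw) Ry(pitch) Rx(roll)).
In Python, from cell import monitor, imaging, arm, finder gives the robot as it stands.
- The arm moves only by the tool apply_moves, never from a script. Its argument "increments" is a list of rows, each a list of 7 numbers: the shift along the tool's x, y, z in mm, then the turn, a rotation vector about the tool's x, y, z in degrees, then the closure in counts, from 0 (fully open) to 255 (shut). In form: [[tx, ty, tz, ax, ay, az, jaw], ...]. A call has 1 to 8 rows; each row shifts and turns the commanded pose from where the row before left it, along the tool's axes as they then stand; what a row does not reach is not made up. A row lasts 1/10 s, in which the tool goes at most 50 mm and 8.59 degrees, less where a joint would pass 70% of its speed; a pose out of reach is approached as far as the arm can. A call with a gripper value outside its range is refused whole. The fingers move at their own pace and stop on an object; "force" is the grip in N (left out, the last holds). Time passes only in rows, so rows that do not move let the fingers close. It gives the time, the measured TCP pose, the force, the opening and the grip force at its end, in the units of the state.
- monitor.get_state(): the state, without advancing time (a new reading comes with each control period).
- imaging.camera(name): name is "scene" or "top" or "wrist"; returns (picture, depth): 384x512x3 uint8, blue, green, red; 384x512 float32, m along the optical axis (not along the pixel's ray), 0 where there is no reading.
- imaging.camera_info(name): a dict with "vfov" (degrees; the focal length in pixels is half the picture's height over the tangent of half this angle, whatever the lens; pixels are square), "cx", "cy" (the principal point, pixels), "origin" and "orientation" of the camera in the world; the wrist camera has in their place "T_tool_cam" (4x4, takes a point from camera to tool coordinates, whose origin is the TCP and whose axes are the flange's). Camera axes: x right, y up, looking along -z (the intrinsics and any distortion apply to the point x, -y, -z); pixel columns grow to the right and rows downward; lengths in m; the calibration is good to about 2 mm. A picture is of the moment at which its call begins: read the wrist's pose just before it. camera_info takes no time and is no camera call.
- arm.hand_in(): hands the job in; it is judged then, once.
Trained networks look in the newest picture that a camera, given by its name, has taken for a name from the list of things; names that differ only in an ending like _2 or _b are one class to them, and where a whole thing is asked for, a point or a joint stands for the part that bears it (a point fixed in the world has none). Each returns a list of dicts, best first, with "conf" (0 to 1); they miss things now and then, are a little off and sometimes report something else, mostly with a low value. They report only what shows in the picture. A call takes as long as a camera call. They do not tell look-alikes from the thing itself.
- finder.silhouettes(camera, target): "mask" (384x512 bool, what is visible of it) and "pixel" ([column, row] in pixels, amid what is visible of it).
- finder.spot_point(camera, target): "pixel" ([column, row] in pixels: a listed point, or the origin of a listed thing).
The state is a dict: "clock": time; "qpos": joint angles; "joint_vel": joint speeds; "tau": joint torques, N m; "eef_pos": TCP position; "eef_rot": TCP orientation; "force": force on the tool from outside, world axes, zero at the start; "moment": the same for the moment, N m; "grip_width": opening from 0.0 (shut) to 1.0 (fully open); "gripper_force": force on a finger pad.
Only numpy, scipy, OpenCV 4.12 (cv2) and the standard library are available. Lean on these libraries where they do the work, as an engineer would, in place of code of your own. Each camera call takes 0.05 s, during which the arm holds its last target. There are 200 camera calls.

## Working session

There is one attempt and no reset: what is moved stays moved. The work goes in short steps, Python scripts to look and compute and a tool call to move; the robot and the scene stay as the last step left them, time stands still between calls to the robot, and variables do not carry over. Pictures are saved under pics/ and viewed, at most 10 in all, crops included, and the job is handed in when it is done.

Besides the shell and the picture viewer there is one more tool, called after "Emit:" as a command line: name --pt "numbers of a row" for each row, then --argument value for the rest. apply_moves: Moves the arm, as the interface text tells. Its arguments: {"type":"object","properties":{"increments":{"type":"array","items":{"type":"array","items":{"type":"number"}}},"force":{"type":"number"}},"required":["increments"]}

```bash
mkdir -p pics; ls
cat > h.py <<'E'
import numpy as np, cv2
from scipy.spatial.transform import Rotation as R
from cell import monitor, imaging, arm, finder
def campose(n, st=None):
    i=imaging.camera_info(n)
    if 'T_tool_cam' in i:
        T=np.eye(4);T[:3,:3]=R.from_euler('xyz',st['eef_rot']).as_matrix();T[:3,3]=st['eef_pos']
        return i,T@np.array(i['T_tool_cam'])
    T=np.eye(4);o=np.array(i['orientation'])
    T[:3,:3]=o if o.shape==(3,3) else R.from_euler('xyz',o).as_matrix();T[:3,3]=i['origin'];return i,T
def ray(i,T,px):
    f=192/np.tan(np.radians(i['vfov'])/2)
    d=np.array([(px[0]-i['cx'])/f,-(px[1]-i['cy'])/f,-1.])
    return T[:3,3],T[:3,:3]@d
def at_z(i,T,px,z):
    o,d=ray(i,T,px);return o+d*(z-o[2])/d[2]
def proj(i,T,p):
    f=192/np.tan(np.radians(i['vfov'])/2)
    c=T[:3,:3].T@(np.array(p)-T[:3,3]);return [i['cx']+f*c[0]/-c[2],i['cy']-f*c[1]/-c[2]]
E
python3 - <<'E'
from h import *
s=monitor.get_state();print(s)
ims=[]
for n in('scene','top'):
    p,d=imaging.camera(n);ims.append(p);i,T=campose(n);print(n,imaging.camera_info(n))
    zs={'tray':0,'front_bottle_mid':.043,'back_bottle_mid':.043,'heavy_bay':0,'light_bay':0,'stop_1':0,'stop_2':0,'front_lane':.004,'back_lane':.004,'label_roll_1':0,'vial':0,'pen':0}
    for t,z in zs.items():
        for r in finder.spot_point(n,t)[:3]: print(t,round(r['conf'],2),np.round(r['pixel']),np.round(at_z(i,T,r['pixel'],z),3))
cv2.imwrite('pics/scene.png',ims[0]);cv2.imwrite('pics/top.png',ims[1])
E
```

```text
pics
{'clock': 0.0, 'qpos': array([ 1.25169638e+00,  3.79426789e-01,  1.73475668e+00,  1.34370849e-05,
        1.02848924e+00, -3.32854039e-02]), 'joint_vel': array([ 3.16980932e-04,  2.98643630e-04,  7.77974964e-04, -1.71369824e-03,
        1.57835956e-05, -1.64113609e-03]), 'tau': array([ 2.91295910e-03, -7.63705802e+01, -4.34374022e+01,  6.50749868e-02,
        4.24782035e-02, -1.06132698e-04]), 'eef_pos': array([0.19723884, 0.67126735, 0.23828743]), 'eef_rot': array([-3.14051358e+00, -4.74385960e-05,  2.85577115e+00]), 'force': array([ 0.16159302, -0.26626306,  0.16321497]), 'moment': array([0.02882125, 0.0328921 , 0.02955436]), 'gripper_force': 0.0, 'grip_width': 1.0006400326197942}
scene {'vfov': 45.27055679312286, 'cx': 255.72687756518295, 'cy': 189.95327683962182, 'origin': array([ 0.1233605 , -0.99443585,  0.46819089]), 'orientation': array([ 1.17420017, -0.00158084, -0.44779053])}
tray 0.72 [260. 238.] [ 0.502 -0.228  0.   ]
front_bottle_mid 0.93 [243. 220.] [ 0.471 -0.213  0.043]
front_bottle_mid 0.69 [242. 234.] [ 0.444 -0.266  0.043]
back_bottle_mid 0.82 [297. 253.] [ 0.
[... 1230 characters left out ...]
.8 [262. 201.] [ 0.508 -0.15   0.   ]
stop_1 0.74 [253. 203.] [ 0.502 -0.124  0.   ]
stop_1 0.53 [315. 200.] [ 0.507 -0.289  0.   ]
stop_2 0.74 [253. 203.] [ 0.502 -0.124  0.   ]
stop_2 0.53 [315. 200.] [ 0.507 -0.289  0.   ]
front_lane 0.91 [287. 214.] [ 0.47  -0.213  0.004]
front_lane 0.65 [241. 156.] [ 0.631 -0.097  0.004]
back_lane 0.87 [279. 187.] [ 0.544 -0.196  0.004]
back_lane 0.35 [252. 199.] [ 0.512 -0.123  0.004]
label_roll_1 0.72 [157. 234.] [0.427 0.128 0.   ]
vial 0.62 [321. 146.] [ 0.655 -0.314  0.   ]
vial 0.47 [278. 185.] [ 0.551 -0.192  0.   ]
vial 0.31 [317. 197.] [ 0.514 -0.297  0.   ]
pen 0.51 [242. 154.] [ 0.637 -0.098  0.   ]
pen 0.18 [285. 212.] [ 0.476 -0.21   0.   ]
```

```bash
python3 -c "
import cv2
a=cv2.imread('pics/top.png');b=cv2.imread('pics/scene.png')
c=cv2.resize(a[110:270,130:380],None,fx=3.2,fy=3.2,interpolation=2);print(c.shape);cv2.imwrite('pics/topc.png',c)
c=cv2.resize(b[140:300,150:390],None,fx=3.2,fy=3.2,interpolation=2);cv2.imwrite('pics/scc.png',c)"
```

```text
(512, 800, 3)
```

View pics/topc.png

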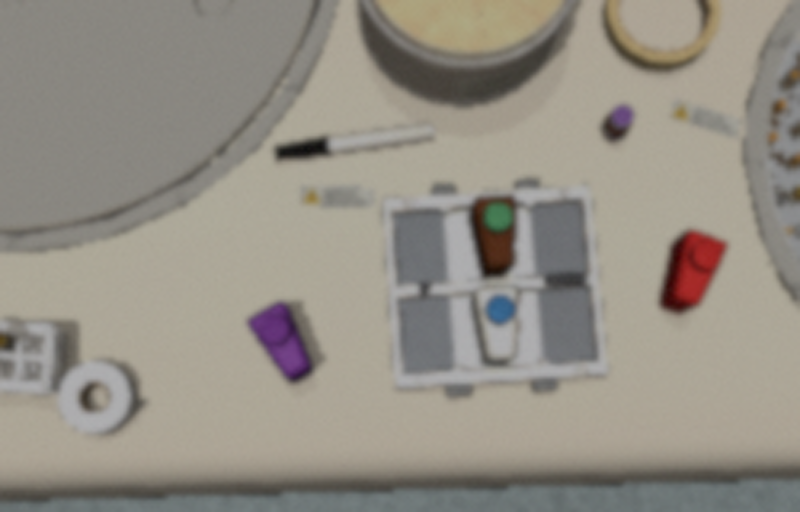

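View pics/scc.png

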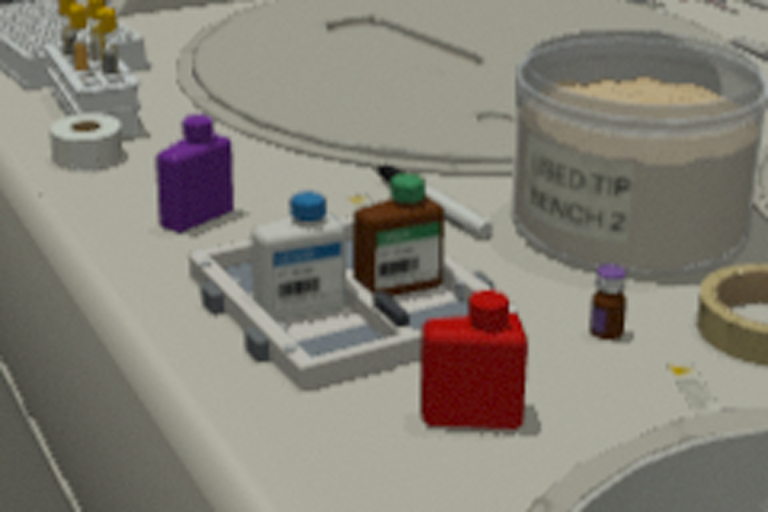

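The top crop shows the white bottle with the blue cap (crop 500,310 = full 286,207) in the front lane and the brown one with the green cap (498,215 = full 286,177) in the back lane. The red (694,270) and purple (282,340) bottles outside the tray are look-alikes, so I'll leave them. The bar is on the divider's right end at (565,280), so heavy goes right (tray -x). The stud is at (424,288), so light goes left (+x). The second crop, from the scene camera, agrees on both the bottles and the bar.

Run:
```python
from h import *
i,T=campose('top')
c=[(385,200),(590,185),(397,387),(605,373)]
P=[at_z(i,T,(130+x/3.2,110+y/3.2),.018)[:2] for x,y in c]
P=np.array(P);print(P.round(4));ctr=P.mean(0)
dx=P[0]-P[1]+P[2]-P[3];th=np.arctan2(dx[1],dx[0]);print(ctr,th,'size',np.linalg.norm(dx)/2)
dy=P[2]+P[3]-P[0]-P[1];print(np.arctan2(dy[1],dy[0])-np.pi/2,np.linalg.norm(dy)/2)
for n,x,y in(('blue',500,310),('green',498,216)): print(n,at_z(i,T,(130+x/3.2,110+y/3.2),.082))
s=monitor.get_state();Rm=R.from_euler('xyz',s['eef_rot']).as_matrix();print(Rm.round(3))
```

```text
[[ 0.5818 -0.1203]
 [ 0.59   -0.2905]
 [ 0.4277 -0.1258]
 [ 0.4342 -0.2939]]
[ 0.50840823 -0.20764464] 1.6143140682995614 size 0.16932075060607865
-4.683864023552828 0.1550156955373719
blue [ 0.47950287 -0.20503357  0.082     ]
green [ 0.55255728 -0.20666212  0.082     ]
[[-0.959  0.282 -0.   ]
 [ 0.282  0.959 -0.   ]
 [-0.    -0.    -1.   ]]
```

Emit:
apply_moves --pt "0 -30 0 0 0 -6.2 0" --pt "-20 -35 0 0 0 -6.2 0" --pt "-35 -30 0 0 0 -6.2 0" --pt "-35 -30 0 0 0 0 0" --pt "-35 -30 0 0 0 0 0" --pt "-35 -30 0 0 0 0 0" --pt "-30 -35 0 0 0 0 0" --pt "-30 -35 0 0 0 0 0"

```text
clock: 2.1
eef_pos: [0.4075, 0.4176, 0.2391]
eef_rot: [3.141, 0.0, -3.103]
force: [0.9, 0.9, 0.2]
grip_width: 0.996
gripper_force: 0.0
```

Emit:
apply_moves --pt "-25 -40 0 0 0 0 0" --pt "-25 -40 0 0 0 0 0" --pt "-20 -40 0 0 0 0 0" --pt "-10 -40 0 0 0 0 0" --pt "0 -45 0 0 0 0 0" --pt "0 -45 0 0 0 0 0" --pt "0 -45 0 0 0 0 0" --pt "0 -45 0 0 0 0 0"

```text
clock: 2.9
eef_pos: [0.4993, 0.0807, 0.2392]
eef_rot: [3.142, 0.001, -3.103]
force: [-0.1, -0.1, 0.2]
grip_width: 0.999
gripper_force: 0.0
```

Emit:
apply_moves --pt "3 -40 0 0 0 0 0" --pt "5 -45 0 0 0 0 0" --pt "5 -45 0 0 0 0 0" --pt "5 -45 0 0 0 0 0" --pt "5 -45 0 0 0 0 0" --pt "5 -40 0 0 0 0 0" --pt "2 -20 0 0 0 0 0" --pt "0 0 0 0 0 0 0"

```text
clock: 3.7
eef_pos: [0.4802, -0.2007, 0.2391]
eef_rot: [-3.141, 0.0, -3.105]
force: [0.2, 0.0, -0.4]
grip_width: 0.999
gripper_force: 0.0
```

Run:
```python
from h import *
s=monitor.get_state();p,d=imaging.camera('wrist');i,T=campose('wrist',s);print(s['eef_pos'],s['eef_rot'],T.round(3))
for t,z in {'front_bottle_mid':.043,'back_bottle_mid':.043,'heavy_bay':0,'light_bay':0,'stop_1':0,'stop_2':0,'front_lane':.004,'back_lane':.004,'tray':0}.items():
    for r in finder.spot_point('wrist',t)[:2]: print(t,round(r['conf'],2),np.round(r['pixel']),np.round(at_z(i,T,r['pixel'],z),4))
cv2.imwrite('pics/w1.png',cv2.resize(p,(800,600)))
```

```text
[ 0.4801999  -0.20071331  0.23907938] [-3.14121986e+00  3.48371832e-04 -3.10549851e+00] [[-0.036 -0.969 -0.244  0.411]
 [ 0.999 -0.035 -0.009 -0.203]
 [-0.    -0.244  0.97   0.384]
 [ 0.     0.     0.     1.   ]]
front_bottle_mid 0.78 [256. 168.] [ 0.4718 -0.2022  0.043 ]
back_bottle_mid 0.74 [406. 165.] [ 0.4615 -0.0369  0.043 ]
back_bottle_mid 0.73 [253. 229.] [ 0.5433 -0.2039  0.043 ]
heavy_bay 0.59 [206. 189.] [ 0.5085 -0.2646  0.    ]
heavy_bay 0.26 [295. 191.] [ 0.5064 -0.1516  0.    ]
light_bay 0.6 [298. 191.] [ 0.5062 -0.1476  0.    ]
stop_1 0.93 [187. 190.] [ 0.5101 -0.2888  0.    ]
stop_1 0.85 [318. 191.] [ 0.5061 -0.1221  0.    ]
stop_2 0.93 [187. 190.] [ 0.5101 -0.2888  0.    ]
stop_2 0.85 [318. 191.] [ 0.5061 -0.1221  0.    ]
front_lane 0.65 [251. 223.] [ 0.55   -0.2066  0.004 ]
front_lane 0.57 [253. 163.] [ 0.4725 -0.206   0.004 ]
back_lane 0.68 [256. 221.] [ 0.5481 -0.2003  0.004 ]
tray 0.6 [251. 192.] [ 0.5107 -0.2076  0.    ]
tray 0.35 [252. 220.] [ 0.5482 -0.205   0.    ]
```

View pics/w1.png

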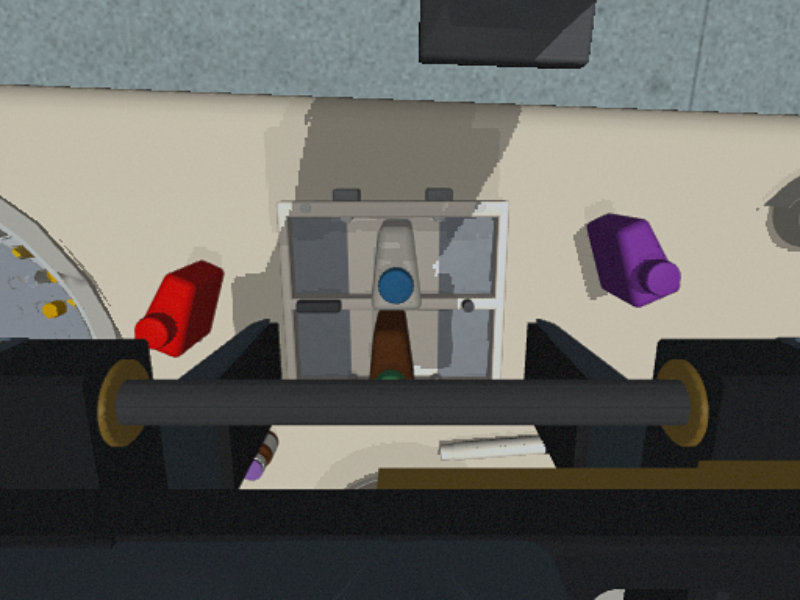

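The wrist view shows the front bottle's blue cap at (397,285) and the green cap of the back bottle at (390,378). The bar is at (318,306), on the robot's right, and the stud at (468,306), on its left. Both tray and tool are aligned, so I'm descending on the front bottle.

Emit:
apply_moves --pt "8 -2 20 0 0 0 0" --pt "0 0 40 0 0 0 0" --pt "0 0 40 0 0 0 0" --pt "0 0 35 0 0 0 0" --pt "0 0 30 0 0 0 0" --pt "0 0 22 0 0 0 0" --pt "0 0 0 0 0 0 0" --pt "0 0 0 0 0 0 0" --force 25

```text
clock: 5.0
eef_pos: [0.4726, -0.2008, 0.0523]
eef_rot: [3.141, -0.0, -3.103]
force: [0.6, 0.1, 0.4]
grip_width: 0.999
gripper_force: 0.0
```

```bash
cat > w.py <<'E'
from h import *
F=[]
for k in range(8):
    imaging.camera('top');s=monitor.get_state();F.append(s['force'])
F=np.array(F);print('t',s['clock'],'F',F.mean(0).round(2),'sd',F.std(0).round(2),'pos',s['eef_pos'].round(4),'w',s['grip_width'],s['gripper_force'])
E
python3 w.py
```

```text
t 5.4 F [-0. -0. -0.] sd [0.47 0.33 0.56] pos [ 0.4727 -0.201   0.0525] w 1.0044616934305175 0.0
```

Emit:
apply_moves --pt "0 -2 0 0 0 0 120" --pt "0 0 0 0 0 0 170" --pt "0 0 0 0 0 0 255" --pt "0 0 0 0 0 0 255" --pt "0 0 0 0 0 0 255" --pt "0 0 0 0 0 0 255" --pt "0 0 0 0 0 0 255"

```text
clock: 6.1
eef_pos: [0.4725, -0.2029, 0.0519]
eef_rot: [-3.142, -0.0, -3.103]
force: [-0.4, -5.0, 1.0]
grip_width: 0.419
gripper_force: 2.4
```

Emit:
apply_moves --pt "0 0 0 0 0 0 255" --pt "0 0 0 0 0 0 255" --pt "0 0 0 0 0 0 255" --pt "0 0 0 0 0 0 255"

```text
clock: 6.5
eef_pos: [0.4729, -0.2031, 0.0521]
eef_rot: [-3.141, 0.001, -3.103]
force: [3.4, -2.0, 0.8]
grip_width: 0.346
gripper_force: 24.6
```

```bash
python3 w.py
```

```text
t 6.9 F [ 3.28 -2.84  2.05] sd [0.51 0.5  0.47] pos [ 0.4728 -0.203   0.0521] w 0.3520348646730818 24.496473270119168
```

Emit:
apply_moves --pt "0 0 -2 0 0 0 255" --pt "0 0 -2 0 0 0 255" --pt "0 0 -2 0 0 0 255" --pt "0 0 0 0 0 0 255" --pt "0 0 0 0 0 0 255" --pt "0 0 0 0 0 0 255"

```text
clock: 7.5
eef_pos: [0.4724, -0.2028, 0.0578]
eef_rot: [3.141, -0.0, -3.103]
force: [0.8, -0.5, -6.0]
grip_width: 0.35
gripper_force: 24.7
```

```bash
python3 w.py;python3 - <<'E'
from h import *
s=monitor.get_state();p,d=imaging.camera('scene');cv2.imwrite('pics/s2.png',cv2.resize(p[140:300,150:390],None,fx=3.2,fy=3.2,interpolation=2))
E
```

```text
t 7.9 F [-0.1  -0.02 -5.11] sd [0.22 0.32 0.52] pos [ 0.4725 -0.2029  0.0579] w 0.3495392512250486 24.686304566566832
```

View pics/s2.png

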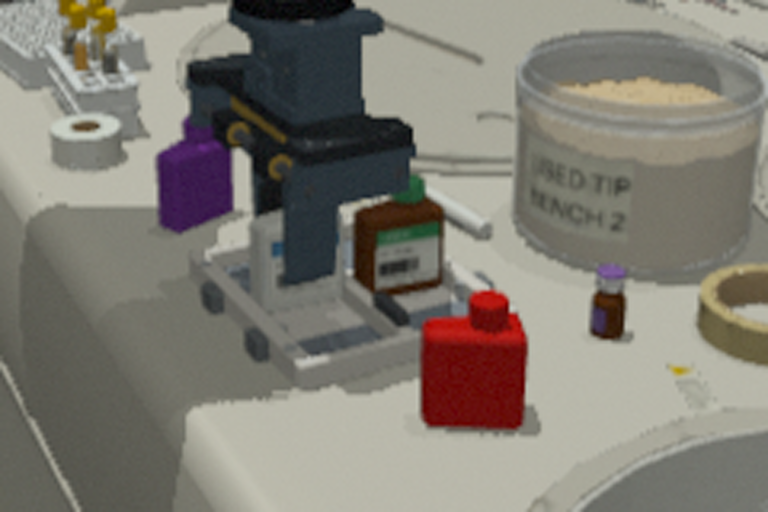

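Weight reads 5.1 N, about 520 g, so this one is heavy and goes to the bar end, the robot's right (tool −y). Picture: the bottle hangs between the fingers within the guides, clear of the red look-alike. Lowering it and sliding.

Emit:
apply_moves --pt "0 0 2.5 0 0 0 255" --pt "0 0 2.5 0 0 0 255" --pt "0 -6 0 0 0 0 255" --pt "0 -6 0 0 0 0 255" --pt "0 -6 0 0 0 0 255" --pt "0 0 0 0 0 0 255"

```text
clock: 8.55
eef_pos: [0.4735, -0.2218, 0.0531]
eef_rot: [-3.141, 0.001, -3.104]
force: [-0.4, -0.5, -5.8]
grip_width: 0.35
gripper_force: 24.7
```

Emit:
apply_moves --pt "0 -5 0.7 0 0 0 255" --pt "0 -5 0 0 0 0 255" --pt "0 -5 0 0 0 0 255" --pt "0 -5 0 0 0 0 255" --pt "0 -5 0 0 0 0 255" --pt "0 -5 0 0 0 0 255" --pt "0 -5 0 0 0 0 255" --pt "0 0 0 0 0 0 255"

```text
clock: 9.35
eef_pos: [0.4745, -0.2564, 0.0522]
eef_rot: [-3.141, -0.0, -3.103]
force: [-0.4, -0.0, -4.9]
grip_width: 0.351
gripper_force: 24.7
```

Emit:
apply_moves --pt "0 -3 0.3 0 0 0 255" --pt "0 -2 0 0 0 0 255" --pt "0 -2 0 0 0 0 255" --pt "0 -1 0 0 0 0 255" --pt "0 0 0 0 0 0 255"

```text
clock: 9.85
eef_pos: [0.475, -0.264, 0.0521]
eef_rot: [-3.141, 0.0, -3.103]
force: [-1.0, -0.2, 1.4]
grip_width: 0.352
gripper_force: 24.7
```

Emit:
apply_moves --pt "0 -1 0 0 0 0 255" --pt "0 -1 0 0 0 0 255" --pt "0 0 0 0 0 0 255"

```text
clock: 10.15
eef_pos: [0.4751, -0.2659, 0.052]
eef_rot: [-3.141, 0.0, -3.103]
force: [0.1, 1.1, 3.3]
grip_width: 0.349
gripper_force: 24.7
```

Emit:
apply_moves --pt "0 -1 -0.2 0 0 0 255" --pt "0 0 0 0 0 0 255"

```text
clock: 10.35
eef_pos: [0.475, -0.2669, 0.0521]
eef_rot: [-3.142, -0.0, -3.103]
force: [0.3, 1.0, 0.9]
grip_width: 0.349
gripper_force: 24.7
```

Emit:
apply_moves --pt "0 -0.7 0 0 0 0 255" --pt "0 0 0 0 0 0 255"

```text
clock: 10.55
eef_pos: [0.475, -0.2675, 0.0521]
eef_rot: [3.142, -0.0, -3.103]
force: [-1.0, 1.0, 0.7]
grip_width: 0.353
gripper_force: 24.7
```

Emit:
apply_moves --pt "0 -0.5 0 0 0 0 255" --pt "0 0 0 0 0 0 255"

```text
clock: 10.75
eef_pos: [0.475, -0.268, 0.0521]
eef_rot: [3.142, -0.0, -3.103]
force: [-0.9, 2.1, 0.3]
grip_width: 0.349
gripper_force: 24.7
```

Emit:
apply_moves --pt "0 -0.5 0 0 0 0 255" --pt "0 0 0 0 0 0 255"

```text
clock: 10.95
eef_pos: [0.475, -0.2686, 0.0521]
eef_rot: [3.142, -0.0, -3.103]
force: [-1.4, 0.5, -0.6]
grip_width: 0.356
gripper_force: 24.7
```

Emit:
apply_moves --pt "0 -0.4 0 0 0 0 255" --pt "0 0 0 0 0 0 255"

```text
clock: 11.15
eef_pos: [0.475, -0.269, 0.0521]
eef_rot: [3.142, -0.0, -3.103]
force: [-1.1, 0.1, 0.2]
grip_width: 0.349
gripper_force: 24.7
```

Emit:
apply_moves --pt "0 -0.7 0 0 0 0 255" --pt "0 0 0 0 0 0 255"

```text
clock: 11.35
eef_pos: [0.4751, -0.2697, 0.0521]
eef_rot: [-3.142, 0.0, -3.103]
force: [0.3, 0.3, -1.3]
grip_width: 0.355
gripper_force: 24.7
```

Emit:
apply_moves --pt "0 -0.5 0 0 0 0 255" --pt "0 0 0 0 0 0 255"

```text
clock: 11.55
eef_pos: [0.4751, -0.2702, 0.0521]
eef_rot: [-3.142, -0.0, -3.103]
force: [-0.3, 0.9, -2.0]
grip_width: 0.355
gripper_force: 24.7
```

```bash
python3 w.py
```

```text
t 11.95 F [-0.17  0.38 -1.56] sd [0.43 0.39 0.75] pos [ 0.4751 -0.2702  0.0521] w 0.34999410954596316 24.715807707980275
```

Emit:
apply_moves --pt "0 -0.6 0 0 0 0 255" --pt "0 0 0 0 0 0 255"

```text
clock: 12.15
eef_pos: [0.4751, -0.2705, 0.0521]
eef_rot: [3.141, -0.0, -3.103]
force: [0.6, 4.2, -0.2]
grip_width: 0.35
gripper_force: 24.7
```

Emit:
apply_moves --pt "0 -0.6 0 0 0 0 255" --pt "0 0 0 0 0 0 255"

```text
clock: 12.35
eef_pos: [0.475, -0.2707, 0.0521]
eef_rot: [3.14, -0.001, -3.103]
force: [1.1, 10.2, 2.9]
grip_width: 0.352
gripper_force: 24.7
```

Emit:
apply_moves --pt "0 -0.5 0 0 0 0 255" --pt "0 0 0 0 0 0 255"

```text
clock: 12.55
eef_pos: [0.4749, -0.2708, 0.0521]
eef_rot: [3.14, -0.001, -3.103]
force: [1.0, 13.0, 4.5]
grip_width: 0.353
gripper_force: 24.7
```

Emit:
apply_moves --pt "0 0.8 0 0 0 0 255" --pt "0 0 0 0 0 0 255" --pt "0 0 0 0 0 0 120" --pt "0 0 0 0 0 0 60" --pt "0 0 0 0 0 0 60" --pt "0 0 0 0 0 0 60" --pt "0 0 -2 0 0 0 60" --pt "0 0 -20 0 0 0 60"

```text
clock: 13.35
eef_pos: [0.4741, -0.2704, 0.0729]
eef_rot: [3.14, -0.003, -3.103]
force: [1.4, -0.2, -0.1]
grip_width: 0.764
gripper_force: 0.0
```

Emit:
apply_moves --pt "0 10 -35 0 0 0 0" --pt "0 20 -40 0 0 0 0" --pt "0 20 -40 0 0 0 0" --pt "0 18 -45 0 0 0 0" --pt "0 0 0 0 0 0 0"

```text
clock: 13.85
eef_pos: [0.4747, -0.2027, 0.2399]
eef_rot: [-3.138, 0.007, -3.101]
force: [0.3, -0.2, -1.4]
grip_width: 0.998
gripper_force: 0.0
```

Run:
```python
from h import *
s=monitor.get_state();p,d=imaging.camera('wrist');i,T=campose('wrist',s);print(s['clock'],s['eef_pos'])
for t,z in {'front_bottle_mid':.043,'back_bottle_mid':.043,'stop_1':0,'tray':0}.items():
    for r in finder.spot_point('wrist',t)[:2]: print(t,round(r['conf'],2),np.round(r['pixel']),np.round(at_z(i,T,r['pixel'],z),4))
cv2.imwrite('pics/w2.png',cv2.resize(p,(800,600)))
```

```text
13.85 [ 0.47469535 -0.2027322   0.23989984]
front_bottle_mid 0.55 [196. 172.] [ 0.4747 -0.2721  0.043 ]
back_bottle_mid 0.84 [254. 234.] [ 0.5456 -0.2048  0.043 ]
back_bottle_mid 0.69 [120. 195.] [ 0.5054 -0.3591  0.043 ]
stop_1 0.89 [189. 192.] [ 0.5105 -0.2902  0.    ]
stop_1 0.72 [316. 195.] [ 0.5076 -0.1271  0.    ]
tray 0.72 [254. 195.] [ 0.5103 -0.2058  0.    ]
```

View pics/w2.png

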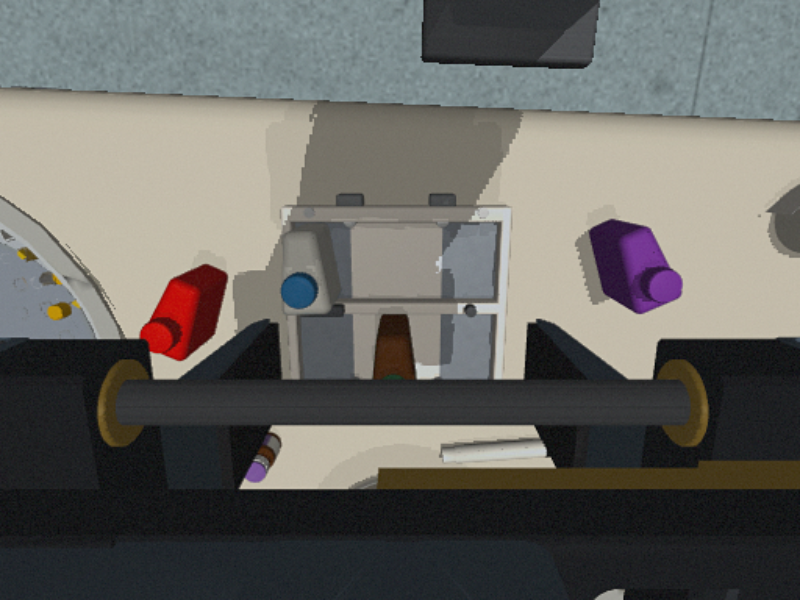

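The front bottle stands home against the right stop (cap at 299,291), and the back bottle is untouched. Next is the back bottle, at (0.545, −0.204).

Emit:
apply_moves --pt "-35 -2 10 0 0 0 0" --pt "-35 -2 25 0 0 0 0" --pt "0 0 40 0 0 0 0" --pt "0 0 40 0 0 0 0" --pt "0 0 35 0 0 0 0" --pt "0 0 25 0 0 0 0" --pt "0 0 12.5 0 0 0 0" --pt "0 0 0 0 0 0 0"

```text
clock: 14.9
eef_pos: [0.5413, -0.2041, 0.0444]
eef_rot: [3.14, -0.004, -3.103]
force: [-0.3, 0.2, -0.1]
grip_width: 1.0
gripper_force: 0.0
```

```bash
python3 w.py
```

```text
t 15.3 F [ 0.17 -0.02 -0.07] sd [0.29 0.59 0.38] pos [ 0.5431 -0.2045  0.0475] w 1.0020126372435736 0.0
```

Emit:
apply_moves --pt "0 0 0 0 0 0 120" --pt "0 0 0 0 0 0 170" --pt "0 0 0 0 0 0 255" --pt "0 0 0 0 0 0 255" --pt "0 0 0 0 0 0 255" --pt "0 0 0 0 0 0 255" --pt "0 0 0 0 0 0 255" --pt "0 0 0 0 0 0 255"

```text
clock: 16.1
eef_pos: [0.5431, -0.2047, 0.0469]
eef_rot: [-3.141, 0.001, -3.103]
force: [2.6, -1.8, -1.9]
grip_width: 0.347
gripper_force: 24.6
```

Emit:
apply_moves --pt "0 0 0 0 0 0 255" --pt "0 0 0 0 0 0 255" --pt "0 0 0 0 0 0 255" --pt "0 0 0 0 0 0 255"

```text
clock: 16.5
eef_pos: [0.5431, -0.2046, 0.0469]
eef_rot: [-3.141, 0.001, -3.103]
force: [2.4, -4.3, 0.9]
grip_width: 0.347
gripper_force: 24.6
```

Emit:
apply_moves --pt "0 0 -2 0 0 0 255" --pt "0 0 -2 0 0 0 255" --pt "0 0 -2 0 0 0 255" --pt "0 0 0 0 0 0 255" --pt "0 0 0 0 0 0 255" --pt "0 0 0 0 0 0 255"

```text
clock: 17.1
eef_pos: [0.5425, -0.2042, 0.0525]
eef_rot: [3.141, -0.0, -3.103]
force: [0.1, -0.4, -7.0]
grip_width: 0.347
gripper_force: 24.7
```

```bash
python3 w.py
```

```text
t 17.5 F [-0.06 -0.05 -7.52] sd [0.62 0.36 0.36] pos [ 0.5426 -0.2044  0.0526] w 0.35000048323492317 24.682335032557603
```

This one reads 7.5 N, about 750 g, so it's heavy and goes right as well.

Emit:
apply_moves --pt "0 0 2.5 0 0 0 255" --pt "0 0 2.5 0 0 0 255" --pt "0 -6 0 0 0 0 255" --pt "0 -6 0 0 0 0 255" --pt "0 -6 0 0 0 0 255" --pt "0 0 0 0 0 0 255"

```text
clock: 18.1
eef_pos: [0.5433, -0.2232, 0.0477]
eef_rot: [-3.142, 0.0, -3.104]
force: [-1.0, 0.2, -7.7]
grip_width: 0.348
gripper_force: 24.7
```

Emit:
apply_moves --pt "0 -5 0.5 0 0 0 255" --pt "0 -5 0 0 0 0 255" --pt "0 -5 0 0 0 0 255" --pt "0 -5 0 0 0 0 255" --pt "0 -5 0 0 0 0 255" --pt "0 -5 0 0 0 0 255" --pt "0 -5 0 0 0 0 255" --pt "0 0 0 0 0 0 255"

```text
clock: 18.9
eef_pos: [0.5451, -0.2581, 0.0473]
eef_rot: [-3.141, 0.001, -3.103]
force: [-0.7, 0.5, -7.5]
grip_width: 0.346
gripper_force: 24.7
```

Emit:
apply_moves --pt "0 -2 0.3 0 0 0 255" --pt "0 -2 0.2 0 0 0 255" --pt "0 -2 0 0 0 0 255" --pt "0 -1.5 0 0 0 0 255" --pt "0 -1 0 0 0 0 255" --pt "0 0 0 0 0 0 255"

```text
clock: 19.5
eef_pos: [0.5452, -0.266, 0.0469]
eef_rot: [-3.141, 0.0, -3.103]
force: [-0.3, 0.0, -1.6]
grip_width: 0.346
gripper_force: 24.7
```

Emit:
apply_moves --pt "0 -0.6 0 0 0 0 255" --pt "0 0 0 0 0 0 255"

```text
clock: 19.7
eef_pos: [0.5452, -0.2665, 0.0468]
eef_rot: [-3.141, 0.0, -3.103]
force: [-0.4, 0.1, 1.0]
grip_width: 0.352
gripper_force: 24.7
```

Emit:
apply_moves --pt "0 -0.6 0 0 0 0 255" --pt "0 0 0 0 0 0 255"

```text
clock: 19.9
eef_pos: [0.5452, -0.2671, 0.0468]
eef_rot: [-3.142, 0.0, -3.103]
force: [-0.4, 1.9, 2.1]
grip_width: 0.347
gripper_force: 24.7
```

Emit:
apply_moves --pt "0 -0.6 0 0 0 0 255" --pt "0 0 0 0 0 0 255"

```text
clock: 20.1
eef_pos: [0.5452, -0.2677, 0.0468]
eef_rot: [-3.141, 0.0, -3.103]
force: [-0.4, 2.2, 4.4]
grip_width: 0.348
gripper_force: 24.7
```

Emit:
apply_moves --pt "0 -0.6 0 0 0 0 255" --pt "0 0 0 0 0 0 255"

```text
clock: 20.3
eef_pos: [0.5452, -0.268, 0.0468]
eef_rot: [3.141, 0.0, -3.103]
force: [0.8, 6.1, 5.0]
grip_width: 0.349
gripper_force: 24.7
```

Emit:
apply_moves --pt "0 -0.3 -0.1 0 0 0 255" --pt "0 0 0 0 0 0 255" --pt "0 0 0 0 0 0 255"

```text
clock: 20.6
eef_pos: [0.5452, -0.2681, 0.0468]
eef_rot: [3.141, -0.0, -3.103]
force: [1.2, 7.6, 4.6]
grip_width: 0.347
gripper_force: 24.7
```

Pressed home at about 7.6 N. I'll ease off, release, go up and check.

Emit:
apply_moves --pt "0 0.4 0 0 0 0 255" --pt "0 0 0 0 0 0 255" --pt "0 0 0 0 0 0 120" --pt "0 0 0 0 0 0 60" --pt "0 0 0 0 0 0 60" --pt "0 0 0 0 0 0 60" --pt "0 0 -2 0 0 0 60" --pt "0 0 -20 0 0 0 60"

```text
clock: 21.4
eef_pos: [0.5439, -0.2675, 0.0673]
eef_rot: [3.14, -0.003, -3.103]
force: [-0.3, 0.3, -0.4]
grip_width: 0.768
gripper_force: 0.0
```

Emit:
apply_moves --pt "0 0 -40 0 0 0 0" --pt "20 20 -40 0 0 0 0" --pt "40 30 -40 0 0 0 0" --pt "40 20 -40 0 0 0 0" --pt "20 0 0 0 0 0 0" --pt "0 0 0 0 0 0 0"

```text
clock: 22.0
eef_pos: [0.4367, -0.2118, 0.2143]
eef_rot: [-3.141, 0.001, -3.103]
force: [-0.4, -0.7, 0.2]
grip_width: 1.005
gripper_force: 0.0
```

Run:
```python
from h import *
s=monitor.get_state();p,d=imaging.camera('wrist');i,T=campose('wrist',s);print(s['clock'],s['eef_pos'])
for t,z in {'front_bottle_mid':.043,'back_bottle_mid':.043,'stop_1':0,'tray':0}.items():
    for r in finder.spot_point('wrist',t)[:2]: print(t,round(r['conf'],2),np.round(r['pixel']),np.round(at_z(i,T,r['pixel'],z),4))
q,_=imaging.camera('scene')
c=np.hstack([cv2.resize(p,(400,300)),cv2.resize(q[140:320,150:390],(400,300))])
cv2.imwrite('pics/w3.png',c)
```

```text
22.0 [ 0.43672863 -0.21178804  0.21431312]
front_bottle_mid 0.8 [202. 215.] [ 0.4769 -0.2701  0.043 ]
back_bottle_mid 0.92 [122. 237.] [ 0.5055 -0.3572  0.043 ]
back_bottle_mid 0.88 [421. 208.] [ 0.4598 -0.0367  0.043 ]
stop_1 0.7 [328. 232.] [ 0.5074 -0.1214  0.    ]
tray 0.77 [259. 231.] [ 0.5099 -0.2076  0.    ]
```

View pics/w3.png

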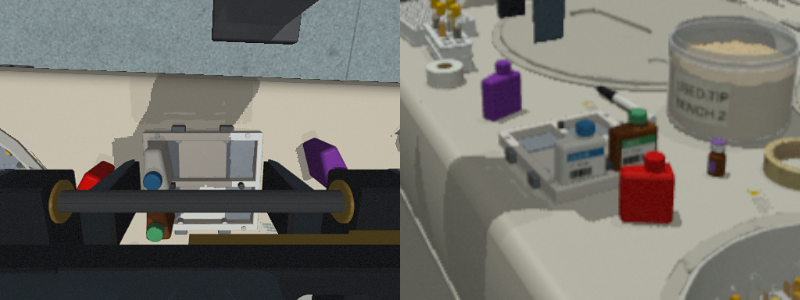

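The wrist view (left) has both caps, blue (152,181) and green (154,233), at the bar end against the right stop. In the scene view (right) both bottles stand upright, and the roll, vial and pen haven't moved. Handing in.

```bash
python3 -c "
from cell import arm
print(arm.hand_in())"
```

```text
the job is handed in; nothing more can be done
None
```

I sorted both bottles into the heavy (bar) bay and handed the job in: front about 520 g, pressed home at up to 13 N (over the 5–10 N target, under the 25 N limit), and back about 750 g, pressed at about 7.6 N; the hand-in returned no verdict.

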